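Screw the anvil onto a hardness-tester spindle

ROBOT

A 6-joint arm with a two-finger parallel gripper is mounted at the origin on the work surface. World frame = base frame: x ahead of the robot, y to its left, z up, the work surface at z = 0. Lengths are in m, angles in rad, forces in N, time in s.
With the tool pointing down it reaches from about 0.3 to 0.875 m from the base axis. Payload 6.4 kg.
Tool frame: the origin (TCP) lies on the centre line of the jaws, within the pads' length; the fingertips stand 14 mm ahead of it and the grasp point (between the pads) lies 5 mm behind it; z points along the fingers, y is the direction in which the jaws open and shut (so a half turn about z gives the same grasp; the last joint's range is limited). The gripper opens to 85 mm and grips with 20 to 120 N. Pads are 22 mm wide; open, the fingers measure 114 mm over their backs; the gripper's body (76 mm by 85 mm) begins 54 mm behind the grasp point. The pads swing forward as they close: fully open they stand 13 mm farther back than shut.
Start: joints at [0.91, 0.181, 1.607, -0, 1.354, -0.206], TCP at [0.253, 0.517, 0.245] pointing down, gripper open.
Joint ranges: [-2.99, 2.99], [-0.89, 2.07], [0.3, 2.58], [-1.14, 4.28], [0, 2.63], [-3.12, 3.12]. Speed limits (rad/s): [2.57, 2.57, 3.01, 3.14, 3.14, 3.14].

INTERFACE

Orientations are given as a unit quaternion [w, x, y, z].
In Python, from bench import * gives the robot as it stands.
- The arm moves only by the tool servo_tool, never from a script. Its argument "plan" is a list that holds one entry, the list of rows, each a list of 5 numbers: the shift along the world's x, y, z in m, then the turn about the world's z in rad, then the gripper command: -1 is shut, 1 is fully open, values between are in proportion. In form: [[[tx, ty, tz, roll, claw], ...]]. A call has 1 to 8 rows; each row shifts and turns the commanded pose from where the row before left it; what a row does not reach is not made up. A row lasts 1/10 s, in which the tool goes at most 50 mm and 8.59 degrees, less where a joint would pass 70% of its speed; a pose out of reach is approached as far as the arm can. A call with a gripper value outside its range is refused whole. The fingers move at their own pace and stop on an object; the grip force is fixed at half the most. Time passes only in rows, so rows that do not move let the fingers close. It gives the time, the measured TCP pose, the force and the opening at its end, in the units of the state.
- get_obs(): the state, without advancing time (a new reading comes with each control period).
- camera(name): name is "scene" or "top" or "wrist"; returns a dict with "img" (480x640x3 uint8, blue, green, red), "camera_matrix" (3x3 intrinsics, pixels), "rvec" (rotation vector, rad) and "tvec" (3), from world to camera coordinates, as OpenCV has them. Camera axes: x right, y down, z forward; pixel columns grow to the right and rows downward; lengths in m; the calibration is good to about 2 mm. A picture is of the moment at which its call begins. There is no depth.
- hand_in(): hands the job in, once; it reports no verdict.
Trained networks look in a picture, given as the dict that the camera call returned (one of the last four; its "shot" number tells which), for a name from the list of things; names that differ only in an ending like _2 or _b are one class to them, and where a whole thing is asked for, a point or a joint stands for the part that bears it (a point fixed in the world has none). Each returns a list of dicts, best first, with "conf" (0 to 1); they miss things now and then, are a little off and sometimes report something else, mostly with a low value. They report only what shows in the picture. A call takes as long as a camera call. They do not tell look-alikes from the thing itself.
- trace(picture, thing): "mask" (480x640 bool, what is visible of it) and "rect" ([left, top, right, bottom] as shares, 0 to 1, of the picture: columns of its width, rows of its height, round what is visible of it).
- pinpoint(picture, thing): "centre" ([row, column] as shares, 0 to 1, of the picture: columns of its width, rows of its height: a listed point, or the origin of a listed thing).
The state is a dict: "time_s": time; "q": joint angles; "dq": joint speeds; "joint_efforts": joint torques, N m; "eef_pos": TCP position; "eef_rot": TCP orientation; "wrist_force": force on the tool from outside, world axes, zero at the start; "torque": the same for the moment, N m; "opening": opening from 0.0 (shut) to 1.0 (fully open).
Only numpy, scipy, OpenCV 4.12 (cv2) and the standard library are available. Lean on these libraries where they do the work, as an engineer would, in place of code of your own. Each camera call takes 0.05 s, during which the arm holds its last target.

TASK

Take the anvil out of its wooden cradle, stand it upright, mouth down, on the threaded nose of the green spindle stand and let go of it. Then take hold of it again, find the thread start by touch and screw it fully home, its rim flush on the spindle's flange, and let go. Leave the two test blocks and the green case where they are.

Things in the scene. Friction and masses are not known exactly. Their poses are not given: they have to be found in the camera images.
- anvil_mid (a point): Centre of the anvil, a dark steel cylinder, 52 mm diameter, 56 mm long, 0.28 to 0.56 kg. Its z axis runs along the cylinder from the open mouth to the closed, bright flat top. At first it lies level in the cradle, axis 59 mm above the bench, mouth away from the robot (yaw within about 0.3 rad).
- anvil_mouth (a point): Centre of the anvil's open rim, 28 mm from its centre (same axes). Bore 42 mm wide for 20 mm, then 28 mm to 48 mm deep; three 4 mm round brass lugs, 120 degrees apart, 7 mm inside the rim, point inward to 13.8 mm from the axis. Held across its diameter by fingers that lean 45 degrees and point towards the mouth, half a turn about the fingers' own axis stands it upright, mouth down, fingers still leaning 45 degrees.
- seat (a point): Centre of the flat top of the spindle's flange (56 mm diameter), fixed, 70 mm above the bench, z up. The nose rises from it: a 25 mm core to 46 mm above the seat, its last 7 mm a cone to 16 mm, and a right-hand three-start thread of 38 mm diameter, smooth, 1 to 2 mm play. Screwed home, the rim sits on the seat and the anvil's centre is 28 mm above it.
- crest (a point): On the spindle's axis, level with the thread's flat crest, 18 mm above the seat. Lugs resting on the crest put the anvil's centre 41 mm above the seat. Three gaps in the crest, 120 degrees apart and 32 degrees wide (a lug takes 13.5), let the lugs in; where they stand is not told: the nose's turn is random, unrelated to any listed axes.
- nose_tip (a point): Top of the nose, 46 mm above the seat. Turned backward (anticlockwise from above, at most 2.1 rad) under about 5 N, the lugs come over the gaps and the anvil drops 8 mm, to 33 mm above the seat; farther back is a hard stop. Then forward (clockwise) 1.2 to 1.7 rad, pressed lightly, it sinks 5 mm more along the thread till home, then meets a hard stop.
- stand: Green cast spindle stand, fixed to the bench: rectangular foot 150 x 130 x 22 mm (origin at the centre of its underside, long side along its x axis), a cone of 96 mm diameter up to 42 mm, a fixed black handwheel, 92 mm across, from 44 to 54 mm, and the 40 mm spindle with the 56 mm flange from 62 to 70 mm.
- cradle: Light wooden cradle, fixed to the bench, origin at the centre of its underside: foot 85 x 70 x 12 mm, two rails along its x axis, 60 mm long, up to 36 mm high, outer faces 40 mm apart, on which the anvil lies along the x axis. The sides of the anvil above the rails are free.
- disc_block: Bystander: round steel hardness test block, 60 mm diameter, 15 mm high, loose, origin at the centre of its underside.
- bar_block: Bystander: bright rectangular test block, 60 x 40 x 12 mm, loose, origin at the centre of its underside.
- case: Bystander: small green plastic case, 70 x 50 x 28 mm, loose, origin at the centre of its underside.
Things that resemble listed ones, but are neither listed nor needed, are in the scene too. Several things look just like the stand: the one meant starts farthest from the robot's base.

How it is judged:
On the way:
1. the anvil stands upright, mouth down, over the nose (on the crest or in the thread start, not yet screwed down), let go (horizontal distance between anvil_mid and seat below 0.006 m and angle between anvil_mid's own z axis and vertical below 0.12 rad and z of anvil_mid in the frame of seat between 0.0308 and 0.044 m and contact force between anvil and the arm below 0.1 N and contact force between anvil and the fingers below 0.1 N), for 0.2 s.
At the end, for the whole second after the job is handed in: The anvil is screwed home on the nose: its centre at most 29.8 mm above the seat (rim within 1.8 mm of the flange), within 5 mm of the spindle's axis, upright within 0.06 rad, at rest and let go (horizontal distance between anvil_mid and seat below 0.005 m and angle between anvil_mid's own z axis and vertical below 0.06 rad and z of anvil_mid in the frame of seat between 0.025 and 0.0298 m and linear speed of anvil below 0.02 m/s and contact force between anvil and the arm below 0.1 N and contact force between anvil and the fingers below 0.1 N); the robot touches nothing.
It fails at once if a test block or the case is pushed more than 20 mm (distance of any of disc_block, bar_block, case from where it was at the start of the episode above 0.02 m).
It also fails if it takes over 72 s, if anything falls off the work surface, if the arm or the gripper's body presses on something with over 40 N, if the wrist force passes 120 N, or if a joint passes its speed limit or range.

## Working session

There is one attempt and no reset: what is moved stays moved. The work goes in short steps, Python scripts to look and compute and a tool call to move; the robot and the scene stay as the last step left them, time stands still between calls to the robot, and variables do not carry over. Pictures are saved under pics/ and viewed, and the job is handed in when it is done.

Besides the shell and the picture viewer there is one more tool, called after ">>>" in YAML: its name, and indented under it one key for each argument. servo_tool: Moves the arm, as the interface text tells. Its arguments: {"type":"object","properties":{"plan":{"type":"array"}},"required":["plan"]}

```bash
ls; mkdir -p pics; cat > h.py <<'E'
from bench import *
import numpy as np, cv2
def snap(n,f):
    p=camera(n); cv2.imwrite('pics/'+f,p['img']); return p
def P(p):
    R=cv2.Rodrigues(np.array(p['rvec'],float))[0]; return np.array(p['camera_matrix']),R,np.array(p['tvec'],float).ravel()
def ray(p,rc):
    K,R,t=P(p); h,w=p['img'].shape[:2]
    d=R.T@np.linalg.solve(K,[rc[1]*w,rc[0]*h,1]); return -R.T@t,d
def atz(p,rc,z):
    c,d=ray(p,rc); return c+d*(z-c[2])/d[2]
def proj(p,X):
    K,R,t=P(p); x=K@(R@np.array(X)+t); return x[:2]/x[2]
E
python3 - <<'E'
from h import *
o=get_obs(); print({k:np.round(v,3).tolist() for k,v in o.items()})
for n in ['scene','top','wrist']:
    p=snap(n,n+'0.png'); K,R,t=P(p); print(n,'cam',-R.T@t,'f',K[0,0])
    for th,z in [('anvil_mid',.059),('anvil_mouth',.059),('seat',.07),('crest',.088),('nose_tip',.116),('stand',0),('cradle',0),('disc_block',0),('bar_block',0),('case',0)]:
        for r in pinpoint(p,th)[:5]:
            print(n,th,round(r['conf'],2),np.round(np.array(r['centre'])*[480,640],0),np.round(atz(p,r['centre'],z),3))
print(get_obs()['time_s'])
E
```

```text
pics
{'time_s': 0.0, 'q': [0.91, 0.182, 1.608, -0.0, 1.354, -0.206], 'dq': [0.002, 0.002, -0.0, 0.0, 0.0, 0.001], 'joint_efforts': [0.001, -44.486, -35.134, -0.0, 0.009, 0.0], 'eef_pos': [0.252, 0.516, 0.244], 'eef_rot': [-0.0, 0.225, 0.974, -0.001], 'wrist_force': [-0.34, -0.121, -0.053], 'torque': [0.048, 0.062, 0.045], 'opening': 0.999}
scene cam [0.9942929  0.61181222 0.82258241] f 448.48572394733657
scene anvil_mid 0.55 [205. 281.] [ 0.587 -0.167  0.059]
scene anvil_mid 0.42 [301. 334.] [0.646 0.159 0.059]
scene anvil_mid 0.38 [323. 333.] [0.678 0.202 0.059]
scene anvil_mouth 0.65 [215. 275.] [ 0.618 -0.145  0.059]
scene seat 0.82 [303. 334.] [0.653 0.168 0.07 ]
scene seat 0.76 [342. 516.] [0.409 0.434 0.07 ]
scene seat 0.6 [264. 429.] [0.412 0.195 0.07 ]
scene seat 0.37 [187. 251.] [ 0.622 -0.265  0.07 ]
scene crest 0.92 [258. 428.] [0.414 0.19  0.088]
scene crest 0.86 [301. 336.] [0.654 0.177 0.088]
scene crest 0.72 [333. 520.] [0.4   0.43  0.088]
scene nose_tip 0.75 [249. 432.] [0.413 0.193 0.116]
scene nose_tip 0.62 [327. 526.] [0.403 0.435 0.116]
scene nose_tip 0.57 [290. 3
[... 1054 characters left out ...]
tip 0.56 [219. 251.] [0.642 0.172 0.116]
top nose_tip 0.4 [241. 398.] [ 0.61  -0.137  0.116]
top stand 0.68 [332. 236.] [0.411 0.2   0.   ]
top stand 0.55 [335. 132.] [0.392 0.428 0.   ]
top cradle 0.66 [221. 253.] [0.665 0.18  0.   ]
top cradle 0.57 [257. 397.] [ 0.6   -0.151  0.   ]
top disc_block 0.6 [176. 318.] [0.78  0.038 0.   ]
top bar_block 0.94 [236. 169.] [0.62 0.37 0.  ]
top case 0.76 [271. 487.] [ 0.578 -0.353  0.   ]
wrist cam [0.18860872 0.54773561 0.37344941] f 399.0259936246056
wrist seat 0.62 [401. 305.] [0.394 0.432 0.07 ]
wrist crest 0.61 [415. 306.] [0.396 0.434 0.088]
wrist nose_tip 0.61 [439. 303.] [0.394 0.433 0.116]
wrist stand 0.7 [356. 310.] [0.394 0.436 0.   ]
1.65
```

View pics/scene0.png

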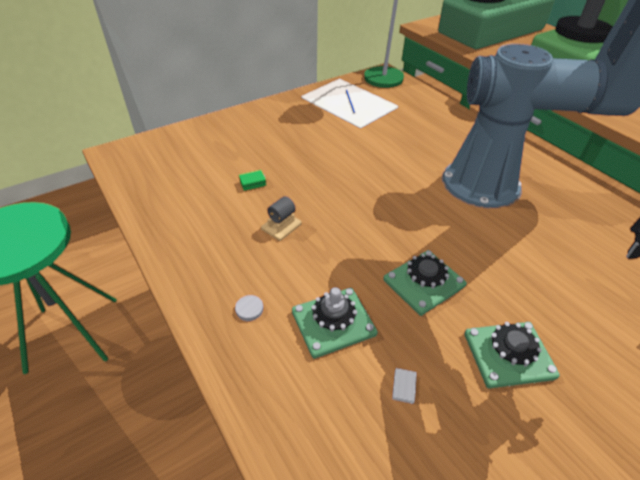

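View pics/top0.png

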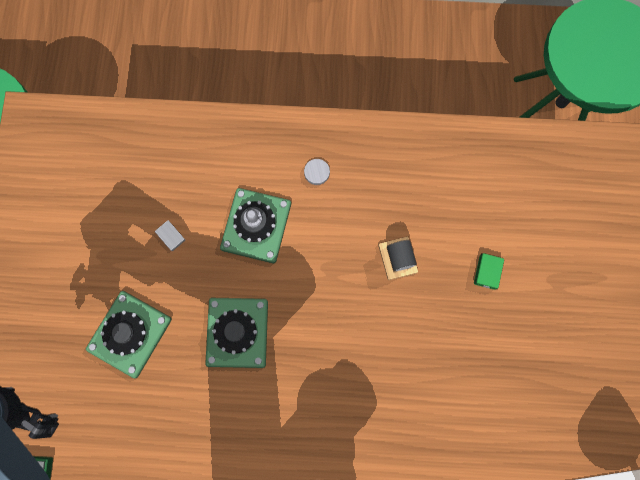

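View pics/wrist0.png

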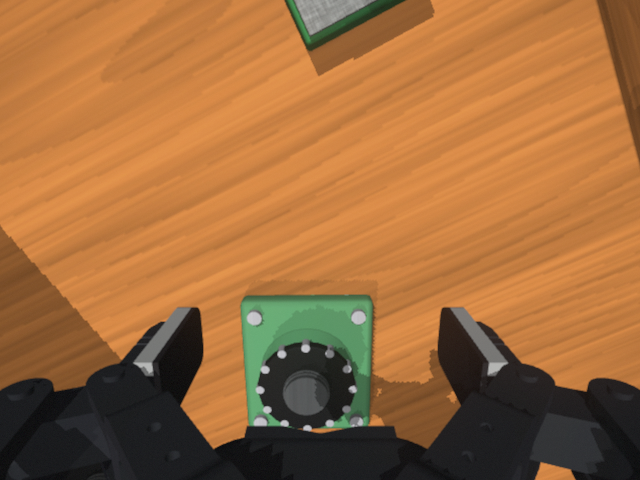

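>>> servo_tool:
  plan:
    - [[0.023, -0.042, 0, 0.04, 1], [0.023, -0.042, 0, 0.04, 1], [0.023, -0.042, 0, 0.04, 1], [0.023, -0.042, 0, 0.04, 1], [0.023, -0.042, 0, 0.04, 1], [0.023, -0.042, 0, 0.04, 1], [0.023, -0.042, 0, 0.04, 1], [0.023, -0.042, 0, 0.04, 1]]

```text
time_s: 2.45
eef_pos: [0.4373, 0.1788, 0.2457]
eef_rot: [0.0, 0.066, 0.998, 0.0]
wrist_force: [-0.0, 1.0, -0.5]
opening: 1.003
```

>>> servo_tool:
  plan:
    - [[0.023, -0.042, 0, 0.04, 1], [0.023, -0.042, 0, 0.04, 1], [0.023, -0.042, 0, 0.04, 1], [0.023, -0.042, 0, 0.04, 1], [0.023, -0.042, 0, 0.04, 1], [0.023, -0.042, 0, 0.04, 1], [0.023, -0.042, 0, 0.04, 1], [0.023, -0.042, 0, 0.04, 1]]

```text
time_s: 3.25
eef_pos: [0.6213, -0.1574, 0.2453]
eef_rot: [0.0, -0.093, 0.996, -0.0]
wrist_force: [-0.3, 0.3, 0.6]
opening: 1.002
```

```bash
python3 - <<'E'
from h import *
o=get_obs(); print({k:np.round(v,3).tolist() for k,v in o.items()})
p=snap('wrist','w1.png')
for th,z in [('anvil_mid',.059),('anvil_mouth',.059),('cradle',0)]:
    for r in pinpoint(p,th)[:3]:
        print(th,round(r['conf'],2),np.round(np.array(r['centre'])*[480,640],0),np.round(atz(p,r['centre'],z),3))
for r in trace(p,'anvil_mid')[:2]:
    m=r['mask'].astype(np.uint8); print(r['conf'],m.sum(),cv2.minAreaRect(np.argwhere(m)[:,::-1].astype(np.float32)))
    np.save('m1.npy',m)
E
```

```text
{'time_s': 3.25, 'q': [-0.433, 0.325, 1.431, 0.0, 1.386, -2.19], 'dq': [-0.471, 0.692, -0.877, 0.002, 0.178, -0.871], 'joint_efforts': [0.669, -55.134, -31.47, -0.207, -0.142, 1.112], 'eef_pos': [0.621, -0.157, 0.245], 'eef_rot': [0.0, -0.093, 0.996, -0.0], 'wrist_force': [-0.29, 0.255, 0.607], 'torque': [0.043, 0.045, 0.009], 'opening': 1.002}
anvil_mid 0.67 [185. 331.] [ 0.593 -0.153  0.059]
anvil_mid 0.16 [116. 113.] [ 0.573 -0.324  0.059]
anvil_mouth 0.88 [216. 333.] [ 0.618 -0.147  0.059]
0.6 5125 ((331.80316162109375, 185.5169677734375), (80.59762573242188, 66.78678131103516), 85.07289123535156)
```

View pics/w1.png

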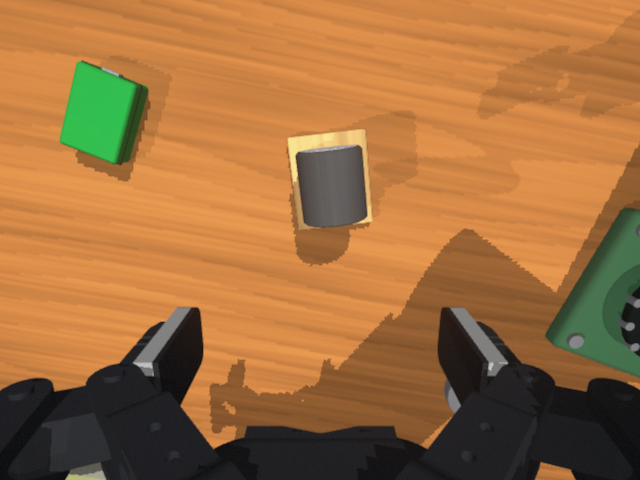

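```bash
cat >> h.py <<'E'
from scipy.optimize import minimize
def cylpts(c,ax,R=.026,L=.056):
    ax=np.array(ax)/np.linalg.norm(ax); u=np.cross(ax,[0.3,0.5,0.81]); u/=np.linalg.norm(u); v=np.cross(ax,u)
    a=np.linspace(0,2*np.pi,60,endpoint=False)
    ring=R*(np.outer(np.cos(a),u)+np.outer(np.sin(a),v))
    return np.vstack([c+ring+ax*L/2,c+ring-ax*L/2])
def sil(p,pts):
    K,R,t=P(p); x=(K@(R@pts.T+t[:,None])).T; x=x[:,:2]/x[:,2:]
    m=np.zeros((480*4,640*4),np.uint8)
    cv2.fillConvexPoly(m,cv2.convexHull((x*4).astype(np.float32)).astype(np.int32),1); return cv2.resize(m.astype(np.float32),(640,480),interpolation=cv2.INTER_AREA)
def best(p,th):
    r=trace(p,th); return r
E
python3 - <<'E'
from h import *
o=get_obs(); print(o['eef_pos'],o['dq'])
for cam in ['wrist','top']:
    p=snap(cam,cam+'2.png')
    for r in trace(p,'anvil_mid')[:3]:
        m=r['mask'].astype(np.float32); c=np.argwhere(m).mean(0)
        print(cam,r['conf'],m.sum(),c)
        X=atz(p,c/[480,640],.07)
        if X[1]>0: continue
        f=lambda v: np.abs(sil(p,cylpts(np.array([v[0],v[1],.059]),[np.cos(v[2]),np.sin(v[2]),0]))-m).sum()
        bestr=min((minimize(f,[.595,-.15,y0],method='Nelder-Mead',options=dict(initial_simplex=np.array([[.595,-.15,y0],[.605,-.15,y0],[.595,-.14,y0],[.595,-.15,y0+.15]]))) for y0 in(0.1,.3)),key=lambda r:r.fun)
        print(bestr.x,bestr.fun)
    if cam=='wrist':
        g=cv2.cvtColor(p['img'],cv2.COLOR_BGR2GRAY); cv2.imwrite('pics/crop2.png',cv2.resize(p['img'][110:250,250:420],None,fx=4,fy=4))
E
```

```text
[ 0.6202427  -0.15536997  0.24474235] [ 0.02645603 -0.02530827  0.01876809 -0.00022353 -0.00067473 -0.00045576]
wrist 0.93 5085.0 [185.9380531  329.05290069]
[ 0.59236337 -0.15214063  0.29696485] 171.5
```

View pics/crop2.png

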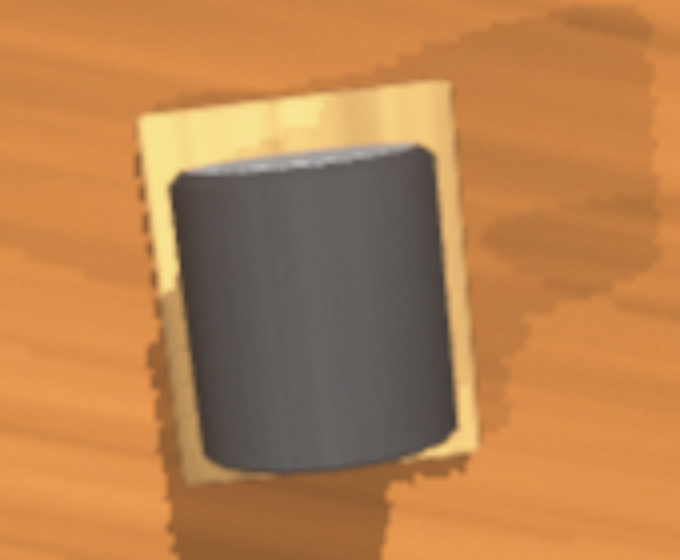

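>>> servo_tool:
  plan:
    - [[-0.01, 0.002, -0.045, 0.052, 1], [-0.01, 0.003, -0.045, 0.052, 1], [0, 0, -0.045, 0, 1], [0, 0, -0.03, 0, 1], [0, 0, -0.02, 0, 1], [0, 0, 0, 0, 1]]

```text
time_s: 4.3
eef_pos: [0.5981, -0.1484, 0.0572]
eef_rot: [-0.003, -0.145, 0.989, 0.002]
wrist_force: [0.3, 0.5, 0.1]
opening: 1.005
```

```bash
python3 - <<'E'
from h import *
o=get_obs(); print({k:np.round(v,4).tolist() for k,v in o.items()})
p=snap('wrist','w3.png')
E
```

```text
{'time_s': 4.3, 'q': [-0.4355, 0.4958, 1.6122, -0.0, 1.0398, -2.2967], 'dq': [-0.0018, -0.0494, -0.0458, 0.0009, 0.0366, -0.0016], 'joint_efforts': [-0.3763, -53.5984, -29.663, -0.0138, -0.5236, 0.0004], 'eef_pos': [0.5981, -0.1484, 0.0572], 'eef_rot': [-0.0026, -0.1447, 0.9895, 0.0017], 'wrist_force': [0.3344, 0.5022, 0.0756], 'torque': [0.0009, -0.0186, -0.0001], 'opening': 1.0051}
```

View pics/w3.png

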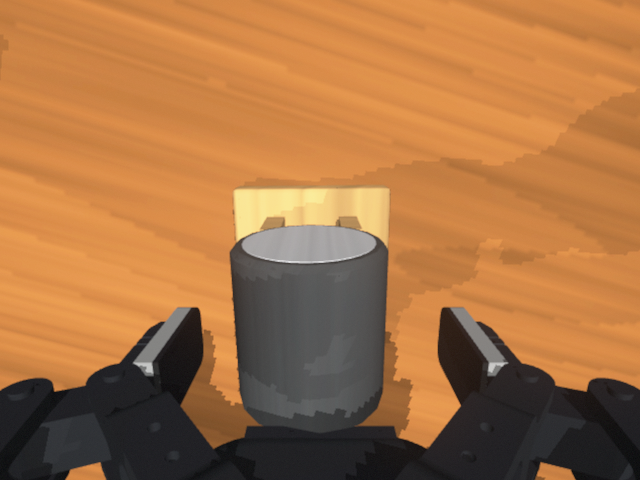

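>>> servo_tool:
  plan:
    - [[0.002, -0.004, 0.002, 0, 1], [0, 0, 0, 0, -1], [0, 0, 0, 0, -1], [0, 0, 0, 0, -1], [0, 0, 0, 0, -1], [0, 0, 0, 0, -1], [0, 0, 0, 0, -1], [0, 0, 0, 0, -1]]

```text
time_s: 5.15
eef_pos: [0.6032, -0.1516, 0.0647]
eef_rot: [0.001, -0.144, 0.99, 0.002]
wrist_force: [-4.0, 11.4, 14.3]
opening: 0.58
```

```bash
python3 - <<'E'
from h import *
o=get_obs(); print({k:np.round(v,4).tolist() for k,v in o.items()})
p=snap('wrist','w4.png')
E
```

```text
{'time_s': 5.15, 'q': [-0.4388, 0.4917, 1.5997, 0.0044, 1.051, -2.3012], 'dq': [-0.0008, -0.0001, -0.0007, 0.0001, 0.0012, 0.0017], 'joint_efforts': [-6.5756, -47.5543, -29.3964, -2.6127, -2.7914, -0.1174], 'eef_pos': [0.6032, -0.1516, 0.0647], 'eef_rot': [0.0007, -0.1442, 0.9895, 0.0018], 'wrist_force': [-3.9595, 11.4136, 14.2806], 'torque': [2.082, 0.6745, -0.0573], 'opening': 0.5801}
```

View pics/w4.png

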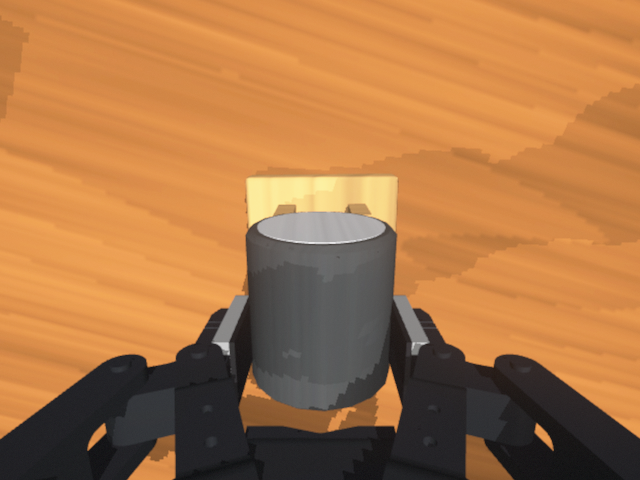

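```bash
python3 - <<'E'
from h import *
from scipy.spatial.transform import Rotation as Ro
o=get_obs()
p=camera('wrist'); K,R,t=P(p)
def T(pos,q):
    M=np.eye(4); M[:3,:3]=Ro.from_quat([q[1],q[2],q[3],q[0]]).as_matrix(); M[:3,3]=pos; return M
E=np.eye(4);E[:3,:3]=R;E[:3,3]=t
X=E@T(o['eef_pos'],o['eef_rot'])  # cam<-tool
print('tool->cam',X)
np.save('camtool.npy',X)
# current picture: foot rear edge corners at z=.012
def at(E,u,v,z):
    R=E[:3,:3];t=E[:3,3]; d=R.T@np.linalg.solve(K,[u,v,1]); c=-R.T@t; return c+d*(z-c[2])/d[2]
for u,v in [(246,177),(397,177)]: print('rear foot corner',at(E,u,v,.012))
for u,v in [(275,206),(293,206),(350,205),(369,205)]: print('rail rear top',at(E,u,v,.036))
# picture 2
q=[0,-.093,.996,0]; q=np.array(q)/np.linalg.norm(q)
E2=X@np.linalg.inv(T([.62024,-.15537,.24474],q))
for u,v in [(284.5,138.8),(363,130.5),(369.5,222.5),(297.5,231)]: print('foot corner',at(E2,u,v,.012))
E
```

```text
tool->cam [[ 5.63631647e-04  9.99999423e-01 -9.14489215e-04 -5.81175327e-04]
 [-9.60412053e-01  2.86557448e-04 -2.78583214e-01  3.25197602e-02]
 [-2.78582791e-01  1.03530478e-03  9.60411660e-01  1.42872280e-01]
 [ 0.00000000e+00  0.00000000e+00  0.00000000e+00  1.00000000e+00]]
rear foot corner [ 0.56550503 -0.19683524  0.012     ]
rear foot corner [ 0.54608829 -0.13164747  0.012     ]
rail rear top [ 0.56932022 -0.17975807  0.036     ]
rail rear top [ 0.56727531 -0.17288482  0.036     ]
rail rear top [ 0.56040926 -0.15122561  0.036     ]
rail rear top [ 0.55824866 -0.14396379  0.036     ]
foot corner [ 0.56645434 -0.19641429  0.012     ]
foot corner [ 0.54684384 -0.13034841  0.012     ]
foot corner [ 0.62612456 -0.10671097  0.012     ]
foot corner [ 0.64656021 -0.17102459  0.012     ]
```

>>> servo_tool:
  plan:
    - [[0, 0, 0.009, 0, -1], [0, 0, 0.009, 0, -1], [0.025, 0.0076, 0, 0, -1], [0.0245, 0.0076, 0, 0, -1], [0, 0, 0, 0, -1], [0, 0, 0, 0, -1]]

```text
time_s: 5.85
eef_pos: [0.6519, -0.1393, 0.0802]
eef_rot: [-0.0, -0.144, 0.99, -0.0]
wrist_force: [-1.2, -0.7, -3.5]
opening: 0.585
```

```bash
python3 - <<'E'
from h import *
o=get_obs(); print({k:np.round(v,4).tolist() for k,v in o.items()})
p=snap('wrist','w5.png')
E
```

```text
{'time_s': 5.85, 'q': [-0.388, 0.5537, 1.4678, -0.0005, 1.1206, -2.2483], 'dq': [-0.0102, -0.0076, 0.0298, 0.0017, 0.0018, -0.0021], 'joint_efforts': [0.5102, -61.0479, -33.7331, 0.0511, -0.0892, 0.0286], 'eef_pos': [0.6519, -0.1393, 0.0802], 'eef_rot': [-0.0003, -0.1443, 0.9895, -0.0001], 'wrist_force': [-1.2379, -0.6559, -3.5125], 'torque': [0.0329, -0.066, 0.0096], 'opening': 0.5854}
```

View pics/w5.png

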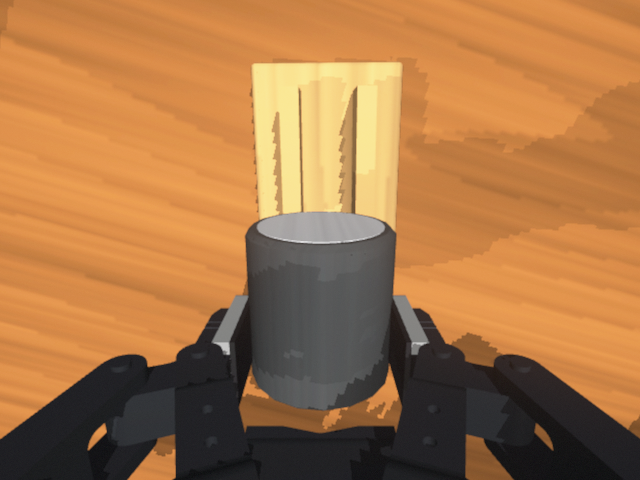

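>>> servo_tool:
  plan:
    - [[0, 0, -0.008, 0, -1], [0, 0, -0.006, 0, -1], [0.001, 0, -0.004, 0, -1], [0.001, 0, -0.003, 0, -1], [0.001, 0.001, -0.003, 0, -1], [0, 0, 0, 0, -1]]

```text
time_s: 6.5
eef_pos: [0.6565, -0.1382, 0.0588]
eef_rot: [0.002, -0.144, 0.99, -0.0]
wrist_force: [-1.0, 4.6, 11.4]
opening: 0.58
```

```bash
python3 - <<'E'
from h import *
o=get_obs(); print({k:np.round(v,4).tolist() for k,v in o.items()})
p=snap('wrist','w6.png')
E
```

```text
{'time_s': 6.5, 'q': [-0.3843, 0.5884, 1.4643, 0.0008, 1.0858, -2.2446], 'dq': [-0.0015, -0.0048, 0.0016, 0.0008, 0.0016, -0.0013], 'joint_efforts': [-2.1903, -52.0673, -27.3286, -0.6128, -1.1945, -0.1347], 'eef_pos': [0.6565, -0.1382, 0.0588], 'eef_rot': [0.0015, -0.144, 0.9896, -0.0005], 'wrist_force': [-1.0261, 4.5504, 11.3792], 'torque': [0.4732, 0.6087, -0.1915], 'opening': 0.5801}
```

View pics/w6.png

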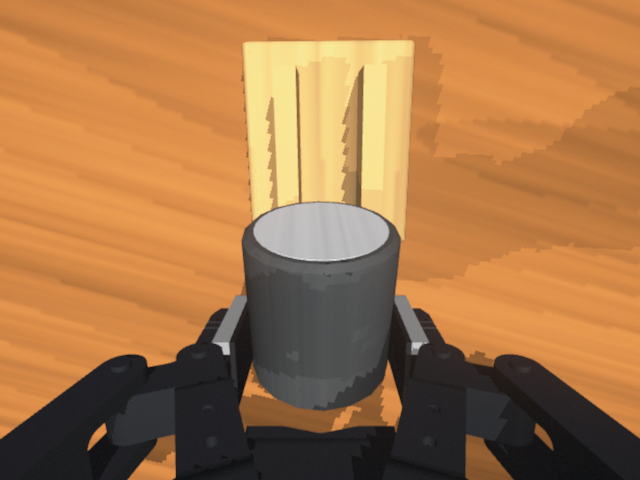

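>>> servo_tool:
  plan:
    - [[0.001, 0, -0.004, 0, -1], [0.001, 0, -0.004, 0, -1], [0, 0, -0.004, 0, -1], [0, 0, -0.003, 0, -1], [0, 0, 0, 0, -1]]

```text
time_s: 7.05
eef_pos: [0.662, -0.137, 0.046]
eef_rot: [0.005, -0.144, 0.99, -0.001]
wrist_force: [6.5, 10.3, 13.8]
opening: 0.58
```

```bash
python3 - <<'E'
from h import *
o=get_obs(); print({k:np.round(v,4).tolist() for k,v in o.items()})
p=snap('wrist','w7.png')
E
```

```text
{'time_s': 7.05, 'q': [-0.3812, 0.6115, 1.4584, 0.0048, 1.0616, -2.2435], 'dq': [0.0008, -0.0032, -0.0017, -0.0017, 0.003, 0.0006], 'joint_efforts': [-7.5687, -49.2962, -22.4497, -2.9582, 0.3701, -0.2141], 'eef_pos': [0.662, -0.137, 0.046], 'eef_rot': [0.0054, -0.1441, 0.9896, -0.0007], 'wrist_force': [6.5458, 10.3001, 13.8021], 'torque': [1.3795, -0.6478, -0.2234], 'opening': 0.5801}
```

View pics/w7.png

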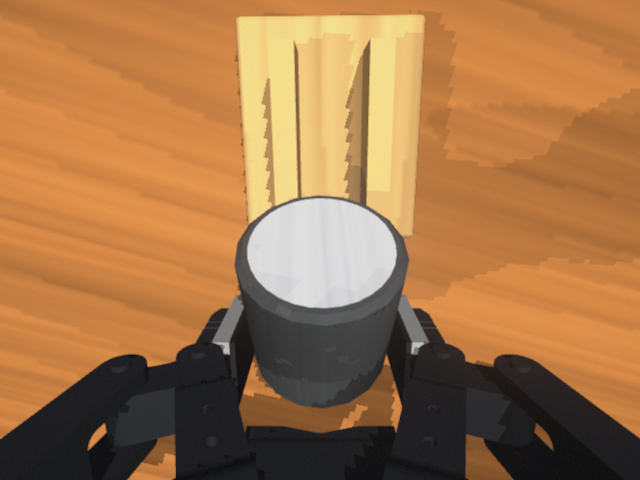

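>>> servo_tool:
  plan:
    - [[-0.003, 0.001, 0, 0, -1], [-0.003, 0, 0, 0, -1], [-0.003, -0.001, 0, 0, -1], [0, 0, 0, 0, -1]]

```text
time_s: 7.5
eef_pos: [0.6575, -0.1371, 0.0483]
eef_rot: [0.011, -0.144, 0.99, -0.002]
wrist_force: [17.1, 12.4, 14.0]
opening: 0.578
```

```bash
python3 - <<'E'
from h import *
o=get_obs(); print({k:np.round(v,4).tolist() for k,v in o.items()})
p=snap('wrist','w8.png')
E
```

```text
{'time_s': 7.5, 'q': [-0.3851, 0.5943, 1.4806, 0.008, 1.0462, -2.249], 'dq': [0.0, -0.0011, -0.0027, -0.0071, 0.0141, 0.0017], 'joint_efforts': [-10.8776, -46.657, -16.6367, -4.6391, 3.3625, -0.0382], 'eef_pos': [0.6575, -0.1371, 0.0483], 'eef_rot': [0.0106, -0.1441, 0.9895, -0.0022], 'wrist_force': [17.1383, 12.3863, 14.0359], 'torque': [1.8639, -2.6901, 0.0628], 'opening': 0.5781}
```

View pics/w8.png

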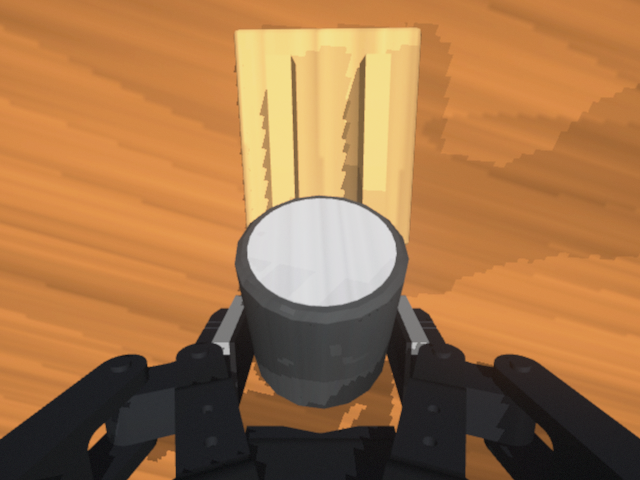

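>>> servo_tool:
  plan:
    - [[0.006, 0.001, 0, 0, -1], [0.005, 0.001, -0.002, 0, -1], [0, 0, -0.003, 0, -1], [0, 0, -0.003, 0, -1], [0, 0, -0.003, 0, -1], [0, 0, 0, 0, -1]]

```text
time_s: 8.15
eef_pos: [0.665, -0.1351, 0.035]
eef_rot: [0.007, -0.144, 0.99, -0.001]
wrist_force: [11.0, 10.1, 9.8]
opening: 0.579
```

```bash
python3 - <<'E'
from h import *
o=get_obs(); print({k:np.round(v,4).tolist() for k,v in o.items()})
p=snap('wrist','w9.png')
E
```

```text
{'time_s': 8.15, 'q': [-0.377, 0.6306, 1.4544, 0.0053, 1.0441, -2.2396], 'dq': [-0.0011, -0.0009, -0.0016, 0.0009, 0.0017, -0.0002], 'joint_efforts': [-8.3518, -51.3125, -21.0133, -3.3404, 1.7889, -0.12], 'eef_pos': [0.665, -0.1351, 0.035], 'eef_rot': [0.0066, -0.1441, 0.9895, -0.0011], 'wrist_force': [10.9881, 10.0614, 9.7715], 'torque': [1.3585, -1.4399, -0.1015], 'opening': 0.5787}
```

View pics/w9.png

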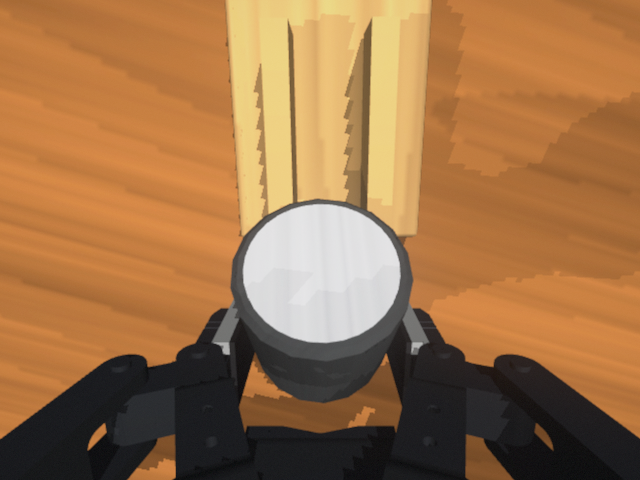

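>>> servo_tool:
  plan:
    - [[0.004, 0.001, 0.01, 0, -1], [0.012, 0.003, 0.008, 0, -1], [0.012, 0.003, 0, 0, -1], [0, 0, -0.008, 0, -1], [0, 0, -0.008, 0, -1], [0.004, 0.001, -0.005, 0, -1], [0.004, 0.001, -0.005, 0, -1], [0, 0, 0, 0, -1]]

```text
time_s: 9.0
eef_pos: [0.6973, -0.1272, 0.0277]
eef_rot: [0.002, -0.144, 0.99, -0.001]
wrist_force: [-5.5, 6.2, 29.5]
opening: 0.579
```

```bash
python3 - <<'E'
from h import *
o=get_obs(); print({k:np.round(v,4).tolist() for k,v in o.items()})
p=snap('wrist','w10.png')
E
```

```text
{'time_s': 9.0, 'q': [-0.3478, 0.7006, 1.3559, 0.0013, 1.0808, -2.2085], 'dq': [-0.0002, -0.0081, 0.0076, -0.0017, -0.0076, -0.0023], 'joint_efforts': [-3.705, -45.7036, -23.6613, -1.009, -3.0026, -0.085], 'eef_pos': [0.6973, -0.1272, 0.0277], 'eef_rot': [0.0022, -0.1441, 0.9896, -0.0005], 'wrist_force': [-5.4712, 6.1848, 29.5193], 'torque': [1.1353, 1.5345, -0.0347], 'opening': 0.5788}
```

View pics/w10.png

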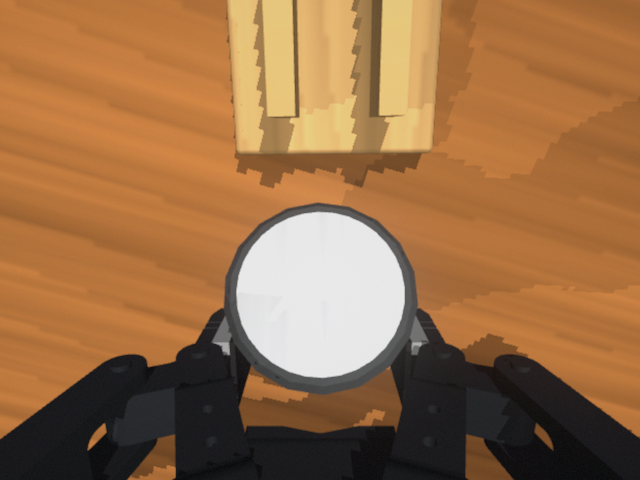

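>>> servo_tool:
  plan:
    - [[0.005, 0.001, -0.001, 0, -1], [0.005, 0.001, -0.001, 0, -1], [0.005, 0.001, -0.001, 0, -1], [0.005, 0.001, -0.001, 0, -1], [0, 0, 0, 0, -1]]

```text
time_s: 9.55
eef_pos: [0.7139, -0.1242, 0.0198]
eef_rot: [-0.001, -0.144, 0.99, -0.0]
wrist_force: [-7.1, 0.3, 14.9]
opening: 0.583
```

```bash
python3 - <<'E'
from h import *
o=get_obs(); print({k:np.round(v,4).tolist() for k,v in o.items()})
p=snap('wrist','w11.png')
E
```

```text
{'time_s': 9.55, 'q': [-0.3348, 0.7448, 1.2999, -0.002, 1.0993, -2.1938], 'dq': [-0.0009, -0.0039, 0.0061, 0.0062, -0.0142, -0.004], 'joint_efforts': [0.8117, -57.3097, -29.1067, 0.7786, -2.521, -0.0351], 'eef_pos': [0.7139, -0.1242, 0.0198], 'eef_rot': [-0.0015, -0.144, 0.9896, -0.0002], 'wrist_force': [-7.084, 0.3435, 14.8519], 'torque': [-0.0703, 1.7917, -0.0755], 'opening': 0.5826}
```

View pics/w11.png

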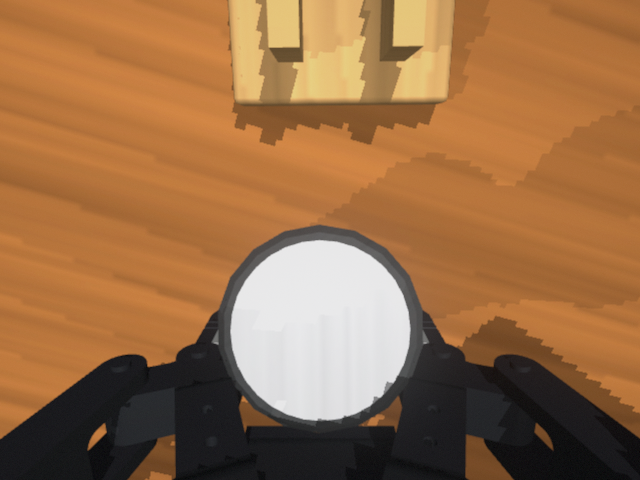

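>>> servo_tool:
  plan:
    - [[0, 0, 0.002, 0, 0.2], [0, 0, 0, 0, 1], [0, 0, 0, 0, 1], [0, 0, 0.004, 0, 1], [0, 0, 0.005, 0, 1], [0, 0, 0.005, 0, 1], [0, 0, 0, 0, 1]]

```text
time_s: 10.3
eef_pos: [0.7159, -0.1235, 0.0357]
eef_rot: [0.001, -0.144, 0.99, -0.0]
wrist_force: [-0.5, -0.7, 0.7]
opening: 0.999
```

```bash
python3 - <<'E'
from h import *
o=get_obs(); print({k:np.round(v,4).tolist() for k,v in o.items()})
p=snap('wrist','w12.png')
E
```

```text
{'time_s': 10.3, 'q': [-0.3336, 0.7242, 1.2972, 0.0, 1.1181, -2.1937], 'dq': [-0.0003, 0.009, 0.0058, 0.001, -0.0083, -0.0021], 'joint_efforts': [0.0461, -64.4324, -30.2488, -0.0016, 0.1364, -0.0003], 'eef_pos': [0.7159, -0.1235, 0.0357], 'eef_rot': [0.001, -0.1441, 0.9896, -0.0005], 'wrist_force': [-0.4917, -0.6784, 0.7386], 'torque': [0.0804, 0.0181, -0.0385], 'opening': 0.9988}
```

View pics/w12.png

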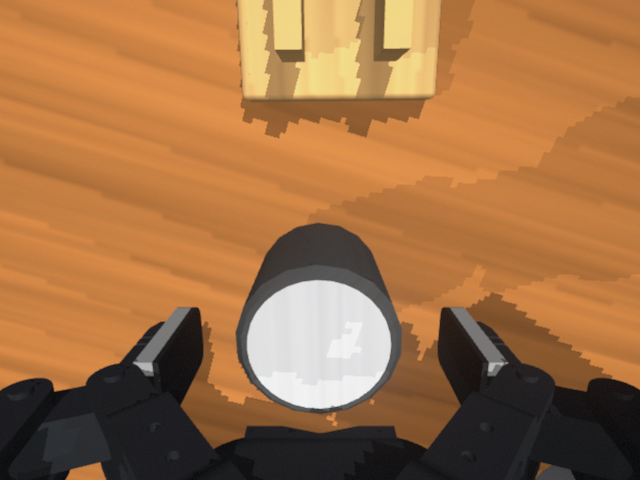

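```bash
python3 - <<'E'
from h import *
p=snap('wrist','w13.png')
m=None
for r in trace(p,'anvil_mid')[:2]:
    m=r['mask'].astype(np.float32); print(r['conf'],m.sum()); break
f=lambda v: np.abs(sil(p,cylpts(np.array([v[0],v[1],.028+.02*abs(v[2])]),[v[2],v[3],1]))-m).sum()
x0=np.array([.71,-.125,0,0])
s=np.vstack([x0]+[x0+d for d in np.diag([.01,.01,.2,.2])])
r=minimize(f,x0,method='Nelder-Mead',options=dict(initial_simplex=s,maxiter=400)); print(r.x,r.fun)
r=minimize(lambda v:f([v[0],v[1],0,0]),x0[:2],method='Nelder-Mead',options=dict(initial_simplex=s[:3,:2])); print(r.x,r.fun)
E
```

```text
0.6 23978.0
[ 0.70757727 -0.12558075 -0.04948667 -0.05284241] 1599.625
[ 0.70952559 -0.12533422] 1701.0
```

>>> servo_tool:
  plan:
    - [[-0.006, -0.002, -0.001, 0, 1], [0, 0, 0, 0, 0.3], [0, 0, 0, 0, -1], [0, 0, 0, 0, -1], [0, 0, 0, 0, -1], [0, 0, 0, 0, -1], [0, 0, 0, 0, -1], [0, 0, 0.02, 0, -1]]

```text
time_s: 11.25
eef_pos: [0.706, -0.1241, 0.0495]
eef_rot: [-0.004, -0.144, 0.99, 0.002]
wrist_force: [-1.2, 0.2, -4.4]
opening: 0.594
```

```bash
python3 - <<'E'
from h import *
o=get_obs(); print({k:np.round(v,4).tolist() for k,v in o.items()})
p=snap('wrist','w14.png')
E
```

```text
{'time_s': 11.25, 'q': [-0.3392, 0.6935, 1.3162, 0.0001, 1.14, -2.1991], 'dq': [0.0031, -0.2971, -0.0453, 0.0009, 0.3315, -0.0002], 'joint_efforts': [-0.3476, -68.9699, -35.5679, -0.0273, -1.0169, 0.0003], 'eef_pos': [0.706, -0.1241, 0.0495], 'eef_rot': [-0.0036, -0.1441, 0.9896, 0.0019], 'wrist_force': [-1.1743, 0.2168, -4.4096], 'torque': [0.0411, 0.0581, 0.0549], 'opening': 0.594}
```

View pics/w14.png

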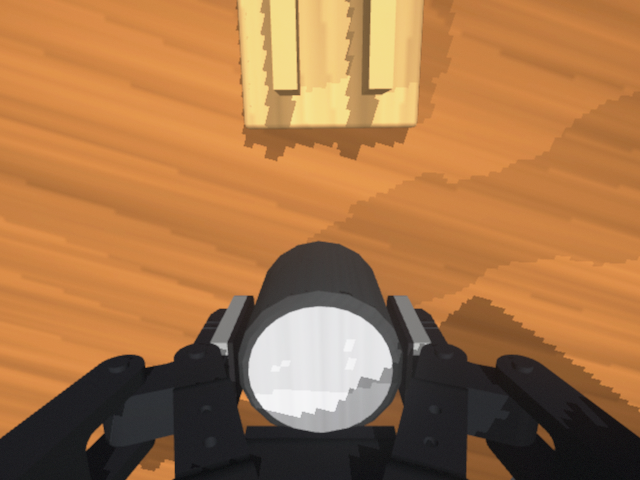

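>>> servo_tool:
  plan:
    - [[0, 0, 0.04, -0.1, -1], [-0.008, 0.026, 0.036, -0.14, -1], [-0.008, 0.03, 0.03, -0.14, -1], [-0.008, 0.03, 0.03, -0.14, -1], [-0.008, 0.03, 0.005, -0.14, -1], [-0.008, 0.03, 0, -0.14, -1], [-0.008, 0.03, 0, -0.14, -1], [-0.008, 0.03, 0, -0.14, -1]]

```text
time_s: 12.1
eef_pos: [0.6525, 0.0822, 0.1952]
eef_rot: [0.0, 0.388, 0.922, 0.0]
wrist_force: [0.7, 0.9, -3.3]
opening: 0.593
```

>>> servo_tool:
  plan:
    - [[0, 0, 0, -0.14, -1], [0, 0, 0, -0.14, -1], [0, 0, 0, -0.14, -1], [0, 0, 0, -0.14, -1], [0, 0, 0, 0, -1]]

```text
time_s: 12.6
eef_pos: [0.653, 0.081, 0.1949]
eef_rot: [0.0, 0.626, 0.78, 0.0]
wrist_force: [-0.0, 1.2, -4.0]
opening: 0.594
```

```bash
python3 - <<'E'
from h import *
o=get_obs(); print({k:np.round(v,4).tolist() for k,v in o.items()})
p=snap('wrist','w15.png')
for th,z in [('seat',.07),('crest',.088),('nose_tip',.116),('stand',0)]:
        for r in pinpoint(p,th)[:2]:
            print(th,round(r['conf'],2),np.round(np.array(r['centre'])*[480,640],1),np.round(atz(p,r['centre'],z),4))
import pickle; pickle.dump(p,open('w15.pkl','wb'))
E
```

```text
{'time_s': 12.6, 'q': [-0.0566, 0.405, 1.4289, 0.0001, 1.3073, -0.2757], 'dq': [-0.003, 0.0018, -0.0002, -0.0013, -0.0016, -0.147], 'joint_efforts': [0.0354, -57.3034, -36.2654, -0.0025, -0.0017, 1.478], 'eef_pos': [0.653, 0.081, 0.1949], 'eef_rot': [0.0001, 0.6256, 0.7802, 0.0002], 'wrist_force': [-0.0097, 1.1693, -4.0284], 'torque': [-0.0616, -0.0538, 0.011], 'opening': 0.5937}
```

View pics/w15.png

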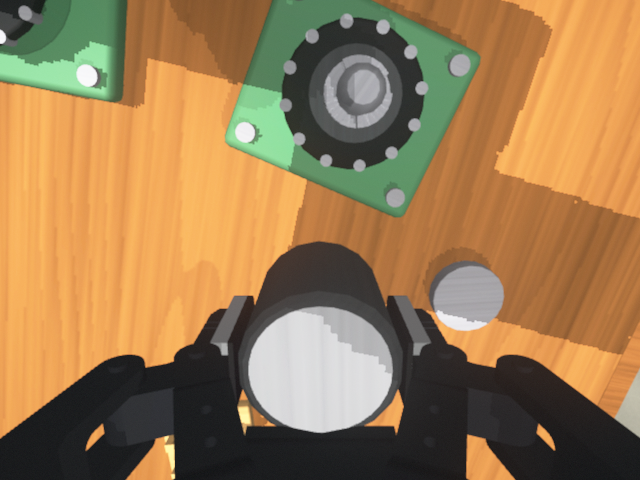

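```bash
cv=1; python3 - <<'E'
from h import *
import pickle
p=pickle.load(open('w15.pkl','rb'))
img=p['img']
cv2.imwrite('pics/c15.png',cv2.resize(img[0:190,220:490],None,fx=2.9,fy=2.9,interpolation=cv2.INTER_CUBIC))
d=np.array([(346,20),(383,27),(411,52),(421,88),(414,125),(391,153),(359,165),(326,160),(299,139),(285,105),(290,67),(312,36)],float)
from scipy.optimize import least_squares
for z in(.049,.054):
    X=np.array([atz(p,(v/480,u/640),z) for u,v in d])
    r=least_squares(lambda c:np.hypot(X[:,0]-c[0],X[:,1]-c[1])-c[2],[.65,.17,.046]); print(z,r.x,np.abs(r.fun).max())
# predicted outlines
c=r.x
vis=img.copy()
for z,R in((.054,.046),(.07,.028),(.088,.019),(.116,.008)):
    a=np.linspace(0,6.283,80); pts=np.array([proj(p,[c[0]+R*np.cos(t),c[1]+R*np.sin(t),z]) for t in a])
    cv2.polylines(vis,[np.int32(pts*8)],True,(0,0,255),1,cv2.LINE_AA,3)
cv2.imwrite('pics/v15.png',cv2.resize(vis[0:190,220:490],None,fx=2.9,fy=2.9,interpolation=cv2.INTER_CUBIC))
E
```

```text
0.049 [0.65399723 0.17349876 0.04423433] 0.0003439159348513354
0.054 [0.65368573 0.17306995 0.04342727] 0.0003376420622425852
```

View pics/v15.png

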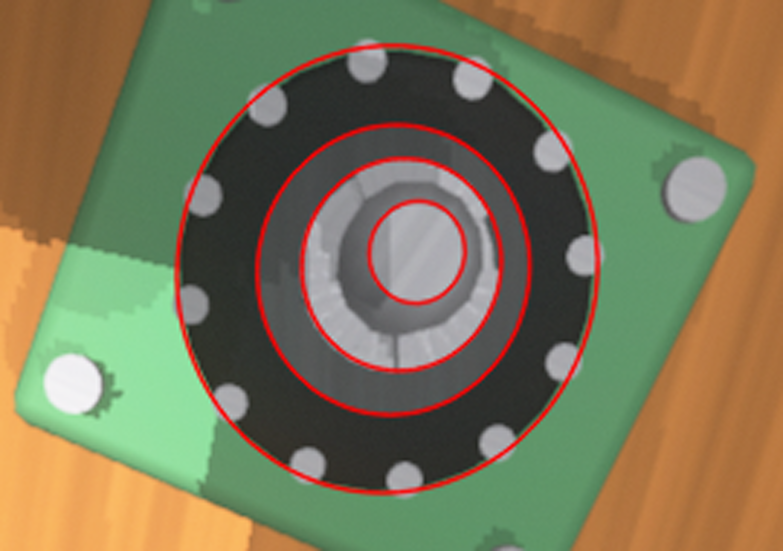

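View pics/c15.png

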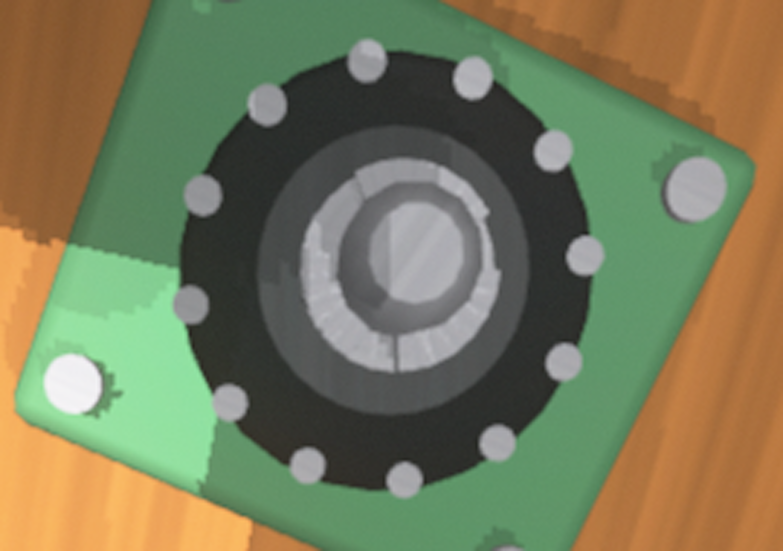

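>>> servo_tool:
  plan:
    - [[0, 0.035, 0, 0, -1], [0, 0.035, 0, 0, -1], [0, 0.025, 0, 0, -1], [0, 0, -0.025, 0, -1], [0, 0, -0.02, 0, -1], [0, 0, 0, 0, -1], [0, 0, 0, 0, -1]]

```text
time_s: 13.55
eef_pos: [0.6529, 0.1757, 0.1492]
eef_rot: [-0.0, 0.625, 0.781, -0.0]
wrist_force: [1.0, 0.5, -3.6]
opening: 0.585
```

```bash
python3 - <<'E'
from h import *
o=get_obs(); print({k:np.round(v,4).tolist() for k,v in o.items()})
p=snap('scene','s16.png'); cv2.imwrite('pics/s16c.png',cv2.resize(p['img'][230:380,260:420],None,fx=4,fy=4,interpolation=cv2.INTER_CUBIC))
p=snap('wrist','w16.png')
E
```

```text
{'time_s': 13.55, 'q': [0.0877, 0.4899, 1.4073, 0.0001, 1.2453, -0.1329], 'dq': [-0.0037, -0.0223, -0.0283, 0.0007, -0.0038, 0.0025], 'joint_efforts': [0.2764, -58.5203, -33.6985, 0.0067, 0.068, -0.0124], 'eef_pos': [0.6529, 0.1757, 0.1492], 'eef_rot': [-0.0004, 0.625, 0.7807, -0.0003], 'wrist_force': [0.9631, 0.514, -3.614], 'torque': [0.0137, -0.0119, -0.0322], 'opening': 0.5851}
```

View pics/s16c.png

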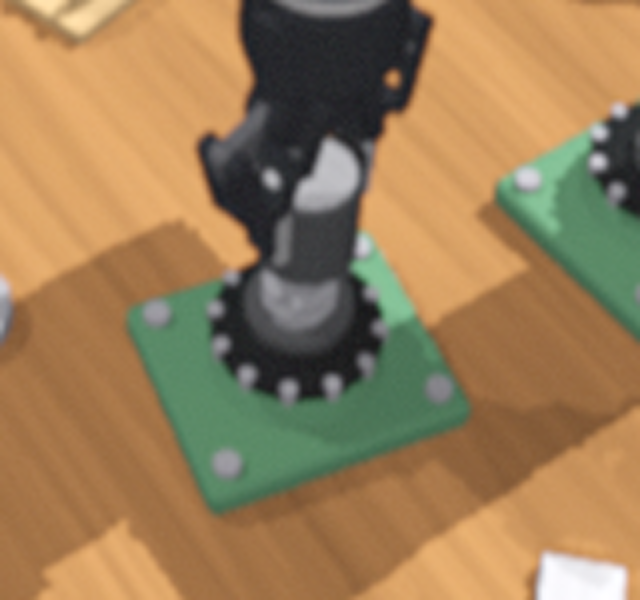

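View pics/w16.png

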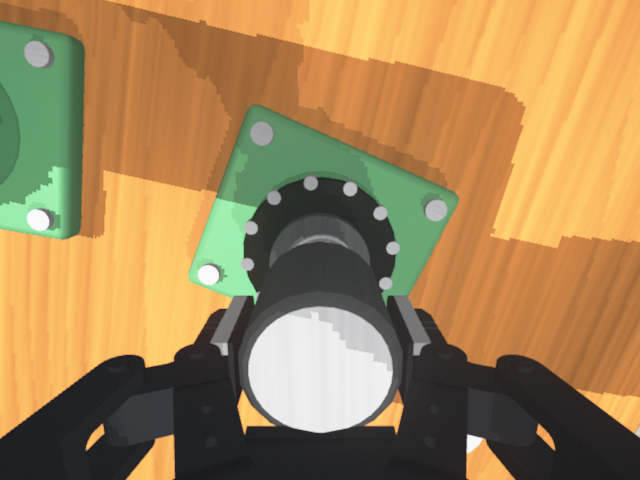

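```bash
python3 - <<'E'
from h import *
p=camera('scene')
vis=cv2.imread('pics/s16.png')
for (cx,cy,R,z0) in [(.6537,.1731,.028,.07),(.6537,.1731,.046,.054),(.6537,.1731,.026,.1117),(.6537,.1731,.024,.1677)]:
    a=np.linspace(0,6.283,60); pts=np.array([proj(p,[cx+R*np.cos(t),cy+R*np.sin(t),z0]) for t in a])
    cv2.polylines(vis,[np.int32(pts*8)],True,(0,0,255),1,cv2.LINE_AA,3)
cv2.imwrite('pics/s16v.png',cv2.resize(vis[230:380,260:420],None,fx=4,fy=4,interpolation=cv2.INTER_CUBIC))
E
```

```text
(no output)
```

View pics/s16v.png

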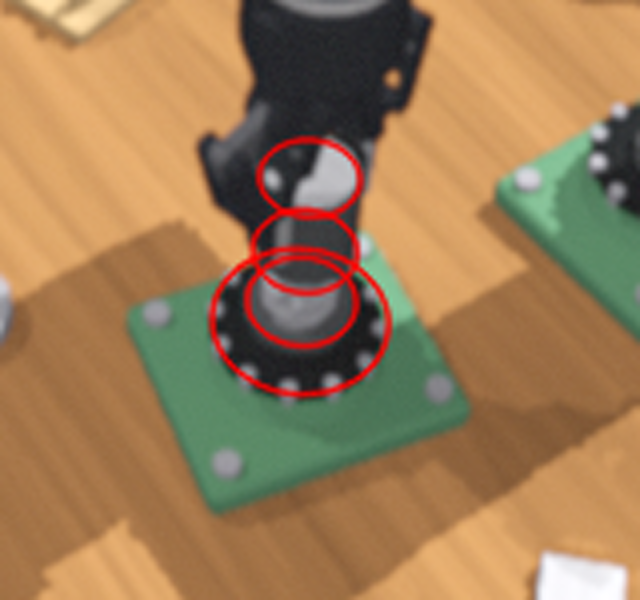

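>>> servo_tool:
  plan:
    - [[0, 0, -0.004, 0, -1], [0, 0, -0.004, 0, -1], [0, 0, -0.004, 0, -1], [0, 0, 0, 0, -1]]

```text
time_s: 14.1
eef_pos: [0.6526, 0.1754, 0.1363]
eef_rot: [-0.0, 0.625, 0.78, -0.001]
wrist_force: [0.5, -1.7, -3.6]
opening: 0.589
```

>>> servo_tool:
  plan:
    - [[0, 0, -0.004, 0, -1], [0, 0, -0.004, 0, -1], [0, 0, 0, 0, -1]]

```text
time_s: 14.4
eef_pos: [0.653, 0.1754, 0.1286]
eef_rot: [0.0, 0.625, 0.78, -0.0]
wrist_force: [1.7, -3.0, -5.5]
opening: 0.592
```

>>> servo_tool:
  plan:
    - [[0, -0.001, -0.003, 0, -1], [0, 0, -0.003, 0, -1], [0, 0, -0.002, 0, -1], [0, 0, 0, 0, -1]]

```text
time_s: 14.8
eef_pos: [0.6527, 0.1749, 0.1207]
eef_rot: [-0.0, 0.625, 0.78, -0.0]
wrist_force: [-1.0, -0.2, -3.9]
opening: 0.595
```

>>> servo_tool:
  plan:
    - [[0, 0, -0.002, 0, -1], [0, 0, -0.002, 0, -1], [0, 0, 0, 0, -1]]

```text
time_s: 15.1
eef_pos: [0.6528, 0.1748, 0.1169]
eef_rot: [-0.0, 0.625, 0.78, -0.0]
wrist_force: [-0.3, -0.2, -3.6]
opening: 0.595
```

>>> servo_tool:
  plan:
    - [[0, 0, -0.002, 0, -1], [0, 0, -0.002, 0, -1], [0, 0, 0, 0, -1]]

```text
time_s: 15.4
eef_pos: [0.6533, 0.1749, 0.1159]
eef_rot: [0.0, 0.625, 0.781, 0.0]
wrist_force: [-6.4, -0.7, 10.7]
opening: 0.592
```

>>> servo_tool:
  plan:
    - [[0, 0, 0.003, 0, -1], [0, 0, 0, 0, -1], [0, 0, 0, 0, 0.3], [0, 0, 0, 0, 0.6], [0, 0, 0, 0, 1], [0, 0, 0, 0, 1], [0, 0, 0, 0, 1]]

```text
time_s: 16.1
eef_pos: [0.6532, 0.1748, 0.1164]
eef_rot: [0.0, 0.625, 0.78, 0.0]
wrist_force: [-0.5, -0.1, 0.3]
opening: 0.999
```

```bash
python3 - <<'E'
from h import *
o=get_obs(); print({k:np.round(v,4).tolist() for k,v in o.items()})
p=snap('scene','s17.png'); cv2.imwrite('pics/s17c.png',cv2.resize(p['img'][230:380,260:420],None,fx=4,fy=4,interpolation=cv2.INTER_CUBIC))
p=snap('wrist','w17.png')
import pickle; pickle.dump(p,open('w17.pkl','wb'))
E
```

```text
{'time_s': 16.1, 'q': [0.0863, 0.5264, 1.4262, 0.0, 1.1888, -0.1337], 'dq': [-0.0, 0.0011, 0.0008, 0.0014, 0.0002, -0.0003], 'joint_efforts': [-0.0052, -58.4162, -32.4017, -0.0005, -0.0028, 0.0], 'eef_pos': [0.6532, 0.1748, 0.1164], 'eef_rot': [0.0001, 0.6252, 0.7805, 0.0001], 'wrist_force': [-0.5131, -0.1164, 0.2823], 'torque': [-0.0226, 0.007, 0.0385], 'opening': 0.9995}
```

View pics/s17c.png

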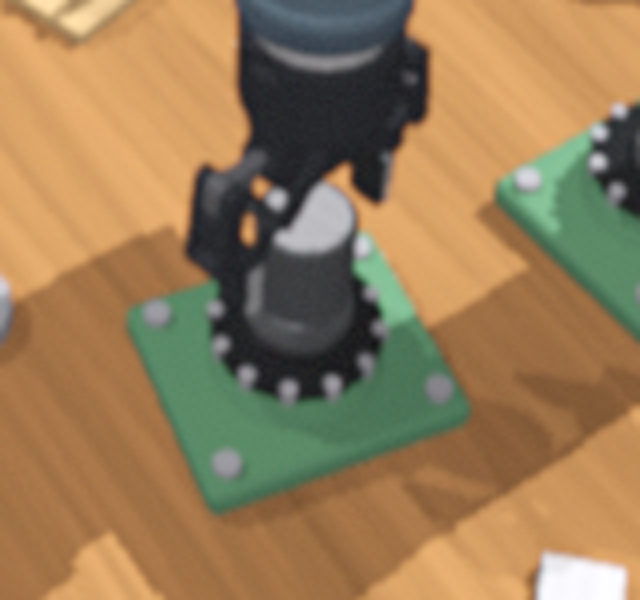

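View pics/w17.png

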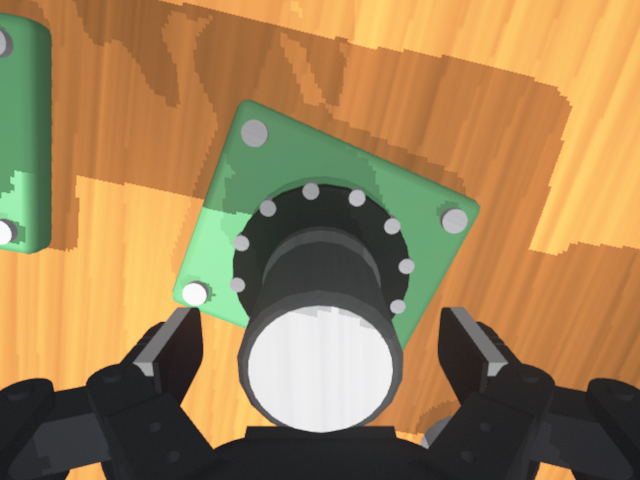

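```bash
python3 - <<'E'
from h import *
import pickle
p=pickle.load(open('w17.pkl','rb'))
for zc in (.111,.103):
  for R in (.026,.0235):
    a=np.linspace(0,6.283,200); pts=np.array([proj(p,[.6537+R*np.cos(t),.1731+R*np.sin(t),zc+.028]) for t in a])
    print(zc,R,pts.min(0),pts.max(0))
  a=np.linspace(0,6.283,200); pts=np.array([proj(p,[.6537+.026*np.cos(t),.1731+.026*np.sin(t),zc-.028]) for t in a]); print('mouth',pts.min(0))
# fallback: scene
s=camera('scene'); 
for zc in (.111,.103): print('scene top', (proj(s,[.6537,.1731,zc+.028])-[260,230])*4)
E
```

```text
0.111 0.026 [236.58237623 296.39744196] [407.74386772 445.34037846]
0.111 0.0235 [244.83514956 304.41075053] [399.48998906 438.94562546]
mouth [262.1063053  242.21258454]
0.103 0.026 [241.53500035 285.72838568] [402.47385352 427.39608614]
0.103 0.0235 [249.29375922 293.29943414] [394.71456265 421.27238874]
mouth [264.52421585 237.18078127]
scene top [305.55800955 214.21981974]
scene top [304.87521074 224.53036422]
```

```bash
python3 - <<'E'
from h import *
import pickle
p=pickle.load(open('w17.pkl','rb'))
def ring(z,R):
    a=np.linspace(0,6.283,200); return np.array([proj(p,[.6537+R*np.cos(t),.1731+R*np.sin(t),z]) for t in a])
print('flange',ring(.07,.028).min(0))
im=np.clip(p['img'][170:330,220:420].astype(float)*2.5,0,255).astype(np.uint8)
cv2.imwrite('pics/c17.png',cv2.resize(im,None,fx=4,fy=3.7,interpolation=cv2.INTER_CUBIC))
s=cv2.imread('pics/s17.png')[270:330,305:370].astype(float)*2
cv2.imwrite('pics/c17s.png',cv2.resize(np.clip(s,0,255).astype(np.uint8),None,fx=9,fy=9,interpolation=cv2.INTER_CUBIC))
E
```

```text
flange [261.6714237  229.96920397]
```

View pics/c17.png

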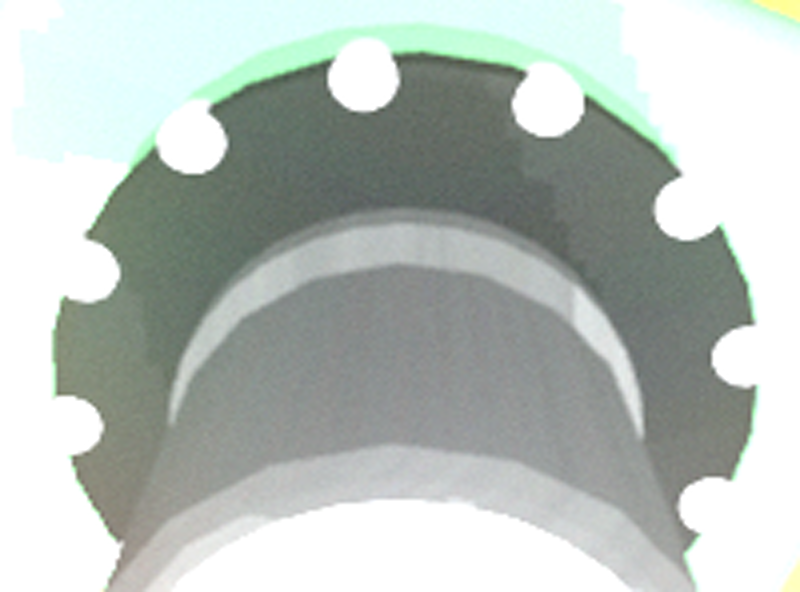

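View pics/c17s.png

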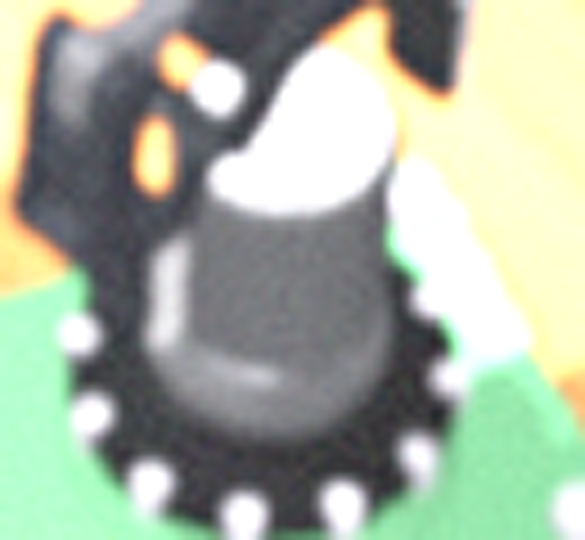

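>>> servo_tool:
  plan:
    - [[0.0005, -0.0015, 0, 0, 1], [0, 0, 0, 0, 0.3], [0, 0, 0, 0, -1], [0, 0, 0, 0, -1], [0, 0, 0, 0, -1], [0, 0, 0, 0, -1], [0, 0, 0, 0, -1]]

```text
time_s: 16.95
eef_pos: [0.6537, 0.1733, 0.1165]
eef_rot: [0.0, 0.625, 0.78, 0.0]
wrist_force: [-0.4, -0.8, 2.2]
opening: 0.589
```

>>> servo_tool:
  plan:
    - [[0, 0, -0.002, 0, -1], [0, 0, 0, 0.08, -1], [0, 0, 0, 0.08, -1], [0, 0, 0, 0.08, -1], [0, 0, 0, 0, -1]]

```text
time_s: 17.45
eef_pos: [0.6545, 0.1737, 0.1164]
eef_rot: [0.001, 0.526, 0.85, 0.001]
wrist_force: [-3.0, 0.2, 9.7]
opening: 0.59
```

>>> servo_tool:
  plan:
    - [[0, 0, 0.001, 0.08, -1], [0, 0, 0, 0.08, -1], [0, 0, 0, 0.08, -1], [0, 0, 0, 0, -1]]

```text
time_s: 17.85
eef_pos: [0.6542, 0.1736, 0.1165]
eef_rot: [0.001, 0.421, 0.907, 0.001]
wrist_force: [-0.3, -0.6, 6.2]
opening: 0.591
```

>>> servo_tool:
  plan:
    - [[0, 0, 0, 0.08, -1], [0, 0, 0, 0.08, -1], [0, 0, 0, 0.08, -1], [0, 0, 0, 0, -1]]

```text
time_s: 18.25
eef_pos: [0.6542, 0.1737, 0.1165]
eef_rot: [0.001, 0.309, 0.951, 0.0]
wrist_force: [-1.9, 0.4, 6.8]
opening: 0.59
```

>>> servo_tool:
  plan:
    - [[0, 0, 0, 0.08, -1], [0, 0, 0, 0.08, -1], [0, 0, 0, 0.08, -1], [0, 0, 0, 0, -1]]

```text
time_s: 18.65
eef_pos: [0.6542, 0.1736, 0.1165]
eef_rot: [0.001, 0.193, 0.981, 0.0]
wrist_force: [-0.8, 1.0, 6.4]
opening: 0.592
```

>>> servo_tool:
  plan:
    - [[0, 0, 0, 0.08, -1], [0, 0, 0, 0.08, -1], [0, 0, 0, 0.08, -1], [0, 0, 0, 0, -1]]

```text
time_s: 19.05
eef_pos: [0.6542, 0.1737, 0.1165]
eef_rot: [0.001, 0.074, 0.997, 0.0]
wrist_force: [-1.4, 0.3, 6.7]
opening: 0.589
```

```bash
python3 - <<'E'
from h import *
o=get_obs(); print({k:np.round(v,4).tolist() for k,v in o.items()})
E
```

```text
{'time_s': 19.05, 'q': [0.0844, 0.5266, 1.4255, 0.0003, 1.1878, -1.3383], 'dq': [-0.0006, 0.0011, -0.0026, -0.0003, -0.0006, 0.0616], 'joint_efforts': [-0.5385, -54.5736, -30.3107, -0.1051, -0.3972, -0.6512], 'eef_pos': [0.6542, 0.1737, 0.1165], 'eef_rot': [0.0008, 0.0741, 0.9973, 0.0003], 'wrist_force': [-1.3589, 0.2969, 6.6825], 'torque': [0.0895, 0.2524, 0.0668], 'opening': 0.5888}
```

Continue turning backward, about 1.2 rad done.

>>> servo_tool:
  plan:
    - [[0, 0, 0, 0.08, -1], [0, 0, 0, 0.08, -1], [0, 0, 0, 0.08, -1], [0, 0, 0, 0, -1]]

```text
time_s: 19.45
eef_pos: [0.654, 0.1737, 0.1165]
eef_rot: [0.001, -0.046, 0.999, 0.0]
wrist_force: [-0.8, 0.3, 6.4]
opening: 0.591
```

>>> servo_tool:
  plan:
    - [[0, 0, 0, 0.08, -1], [0, 0, 0, 0.08, -1], [0, 0, 0, 0.08, -1], [0, 0, 0, 0, -1]]

```text
time_s: 19.85
eef_pos: [0.6537, 0.173, 0.1145]
eef_rot: [0.0, -0.164, 0.986, -0.0]
wrist_force: [3.5, -0.9, -5.9]
opening: 0.596
```

>>> servo_tool:
  plan:
    - [[0, 0, -0.002, 0, -1], [0, 0, -0.002, 0, -1], [0, 0, -0.002, 0, -1], [0, 0, 0, 0, -1]]

```text
time_s: 20.25
eef_pos: [0.6531, 0.1733, 0.1088]
eef_rot: [-0.001, -0.164, 0.987, 0.0]
wrist_force: [1.0, -0.3, -3.8]
opening: 0.591
```

>>> servo_tool:
  plan:
    - [[0, 0, -0.001, 0, -1], [0, 0, -0.001, 0, -1], [0, 0, 0, 0, -1]]

```text
time_s: 20.55
eef_pos: [0.6534, 0.1734, 0.1085]
eef_rot: [-0.0, -0.164, 0.986, -0.0]
wrist_force: [-4.8, -1.0, 6.5]
opening: 0.592
```

>>> servo_tool:
  plan:
    - [[0, 0, 0, -0.08, -1], [0, 0, 0, -0.08, -1], [0, 0, 0, -0.08, -1], [0, 0, 0, -0.08, -1], [0, 0, 0, 0, -1]]

```text
time_s: 21.05
eef_pos: [0.6542, 0.1734, 0.1079]
eef_rot: [0.001, -0.004, 1.0, 0.0]
wrist_force: [1.3, -0.8, 1.6]
opening: 0.593
```

>>> servo_tool:
  plan:
    - [[0, 0, -0.001, -0.08, -1], [0, 0, -0.0005, -0.08, -1], [0, 0, -0.0004, -0.08, -1], [0, 0, -0.0004, -0.08, -1], [0, 0, 0, 0, -1]]

```text
time_s: 21.55
eef_pos: [0.6547, 0.1735, 0.1064]
eef_rot: [0.001, 0.154, 0.988, 0.0]
wrist_force: [0.6, 0.2, 5.8]
opening: 0.588
```

>>> servo_tool:
  plan:
    - [[0, 0, -0.0003, -0.08, -1], [0, 0, -0.0003, -0.08, -1], [0, 0, -0.0003, -0.08, -1], [0, 0, -0.0003, -0.08, -1], [0, 0, 0, 0, -1]]

```text
time_s: 22.05
eef_pos: [0.6546, 0.1734, 0.105]
eef_rot: [0.001, 0.309, 0.951, 0.001]
wrist_force: [1.0, 0.1, 6.3]
opening: 0.588
```

>>> servo_tool:
  plan:
    - [[0, 0, -0.0003, -0.08, -1], [0, 0, -0.0003, -0.08, -1], [0, 0, -0.0003, -0.08, -1], [0, 0, 0, 0, -1]]

```text
time_s: 22.45
eef_pos: [0.6545, 0.1734, 0.104]
eef_rot: [0.001, 0.42, 0.907, 0.001]
wrist_force: [1.4, 1.3, 5.2]
opening: 0.59
```

```bash
python3 - <<'E'
from h import *
o=get_obs(); print({k:np.round(v,4).tolist() for k,v in o.items()})
E
```

```text
{'time_s': 22.45, 'q': [0.0841, 0.5418, 1.4308, 0.0001, 1.1667, -0.6188], 'dq': [-0.0021, -0.0001, 0.0025, -0.0011, 0.0042, -0.0606], 'joint_efforts': [0.1661, -54.6339, -28.9401, -0.0286, 0.2544, 0.6303], 'eef_pos': [0.6545, 0.1734, 0.104], 'eef_rot': [0.001, 0.4205, 0.9073, 0.0006], 'wrist_force': [1.4401, 1.2846, 5.2319], 'torque': [-0.033, -0.1812, -0.092], 'opening': 0.5898}
```

>>> servo_tool:
  plan:
    - [[0, 0, -0.0003, -0.06, -1], [0, 0, -0.0002, -0.06, -1], [0, 0, 0, 0, -1]]

```text
time_s: 22.75
eef_pos: [0.6544, 0.1727, 0.1039]
eef_rot: [0.001, 0.474, 0.881, 0.0]
wrist_force: [0.3, -1.5, 8.3]
opening: 0.588
```

```bash
python3 - <<'E'
from h import *
o=get_obs(); print({k:np.round(v,4).tolist() for k,v in o.items()})
E
```

```text
{'time_s': 22.75, 'q': [0.0835, 0.542, 1.431, -0.001, 1.167, -0.4996], 'dq': [-0.0004, -0.0006, -0.0006, 0.004, 0.0001, -0.0442], 'joint_efforts': [1.1013, -53.5225, -28.693, 0.4334, -0.2756, 0.4938], 'eef_pos': [0.6544, 0.1727, 0.1039], 'eef_rot': [0.001, 0.4738, 0.8806, 0.0001], 'wrist_force': [0.2872, -1.5057, 8.325], 'torque': [-0.2945, 0.2382, -0.059], 'opening': 0.5882}
```

>>> servo_tool:
  plan:
    - [[0, 0, 0, -0.06, -1], [0, 0, 0, -0.06, -1], [0, 0, 0, 0, -1]]

```text
time_s: 23.05
eef_pos: [0.6542, 0.1724, 0.1038]
eef_rot: [0.001, 0.526, 0.851, -0.0]
wrist_force: [-0.9, -2.9, 9.4]
opening: 0.587
```

```bash
python3 - <<'E'
from h import *
o=get_obs(); print({k:np.round(v,4).tolist() for k,v in o.items()})
p=snap('wrist','w18.png')
im=np.clip(p['img'][170:330,220:420].astype(float)*2.5,0,255).astype(np.uint8)
cv2.imwrite('pics/c18.png',cv2.resize(im,None,fx=4,fy=3.7,interpolation=cv2.INTER_CUBIC))
E
```

```text
{'time_s': 23.05, 'q': [0.0833, 0.5419, 1.4312, -0.0015, 1.1675, -0.3797], 'dq': [-0.0004, -0.0021, 0.0001, 0.0021, -0.0004, -0.044], 'joint_efforts': [1.6692, -53.3017, -28.9615, 0.7653, -0.5754, 0.5718], 'eef_pos': [0.6542, 0.1724, 0.1038], 'eef_rot': [0.0008, 0.5258, 0.8506, -0.0002], 'wrist_force': [-0.9372, -2.917, 9.4318], 'torque': [-0.4889, 0.4556, 0.0604], 'opening': 0.5867}
```

View pics/c18.png

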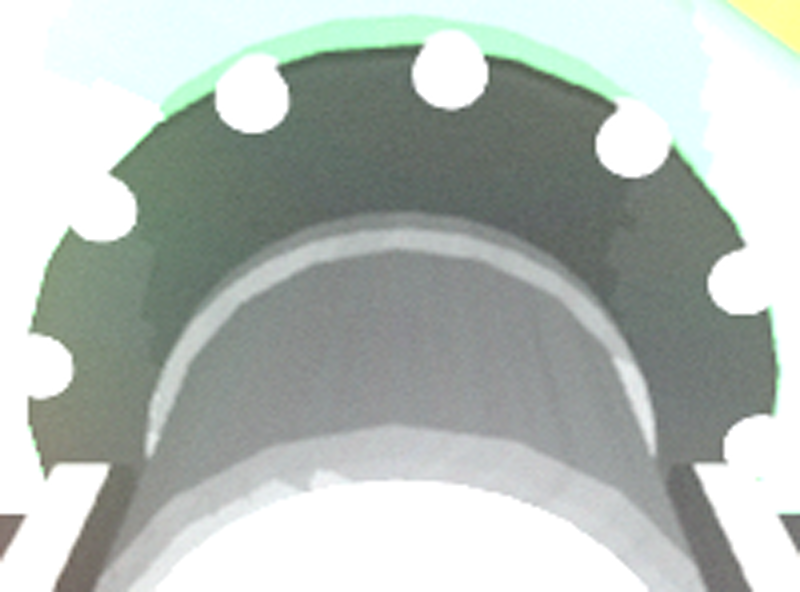

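```bash
python3 - <<'E'
from h import *
p=camera('wrist')
g=cv2.cvtColor(p['img'],cv2.COLOR_BGR2GRAY); print(g[222:250,318:322].mean(1).round().astype(int).tolist())
for c in [(.6537,.1731),(.6542,.1724)]:
  def ring(z,R): 
    a=np.linspace(0,6.283,400); return np.array([proj(p,[c[0]+R*np.cos(t),c[1]+R*np.sin(t),z]) for t in a])
  print('flange bot/top',ring(.062,.028).min(0)[1],ring(.07,.028).min(0)[1])
  for zc in (.098,.099,.1,.102): print(zc,ring(zc-.028,.026).min(0)[1],ring(zc+.028,.026)[:,0].min(),ring(zc+.028,.026)[:,0].max())
E
```

```text
[41, 42, 41, 41, 41, 50, 57, 58, 58, 62, 72, 78, 78, 78, 75, 64, 56, 56, 56, 56, 56, 56, 57, 56, 56, 56, 57, 56]
flange bot/top 226.87944574663808 231.49624965787493
0.098 236.09768635904234 234.92076643833414 406.2821807499815
0.099 236.72923631240536 234.24481156475449 406.97881160667697
0.1 237.3680977493373 233.5579329455665 407.68668479188074
0.102 238.66826889477534 232.15032787518294 409.1372645855057
flange bot/top 228.75882006732448 233.45529694406446
0.098 238.0437638584803 235.52495547354926 406.5507225104557
0.099 238.68560319769514 234.85516704576003 407.248126632207
0.1 239.33486255207632 234.17457604478003 407.9567632162747
0.102 240.65616200256827 232.77992382164703 409.4089528752031
```

>>> servo_tool:
  plan:
    - [[0, 0, 0, -0.08, -1], [0, 0, 0, -0.08, -1], [0, 0, 0, -0.08, -1], [0, 0, 0, 0, -1]]

```text
time_s: 23.55
eef_pos: [0.6538, 0.1746, 0.1036]
eef_rot: [0.0, 0.623, 0.783, 0.001]
wrist_force: [-2.1, 4.5, 7.1]
opening: 0.591
```

```bash
python3 - <<'E'
from h import *
o=get_obs(); print({k:np.round(v,4).tolist() for k,v in o.items()})
E
```

```text
{'time_s': 23.55, 'q': [0.0857, 0.542, 1.4314, 0.0007, 1.1669, -0.1414], 'dq': [0.0001, 0.0001, 0.0007, 0.0029, 0.0014, -0.0529], 'joint_efforts': [-3.8971, -53.9126, -29.2488, -0.5398, -0.3236, 1.8701], 'eef_pos': [0.6538, 0.1746, 0.1036], 'eef_rot': [0.0002, 0.6225, 0.7826, 0.0007], 'wrist_force': [-2.0668, 4.4849, 7.1021], 'torque': [0.5173, 0.1907, 1.2138], 'opening': 0.5912}
```

>>> servo_tool:
  plan:
    - [[0, 0, 0.002, 0.03, -1], [0, 0, 0, 0, 0.3], [0, 0, 0, 0, 0.6], [0, 0, 0, 0, 1], [0, 0, 0, 0, 1], [0, 0, 0, 0, 1]]

```text
time_s: 24.15
eef_pos: [0.6535, 0.1731, 0.1043]
eef_rot: [-0.0, 0.613, 0.79, -0.0]
wrist_force: [0.3, 0.1, 0.1]
opening: 1.0
```

```bash
python3 - <<'E'
from h import *
o=get_obs(); print({k:np.round(v,4).tolist() for k,v in o.items()})
p=snap('wrist','w19.png')
g=cv2.cvtColor(p['img'],cv2.COLOR_BGR2GRAY); print(g[222:250,318:322].mean(1).round().astype(int).tolist())
c=(.6537,.1731)
def ring(z,R): 
    a=np.linspace(0,6.283,400); return np.array([proj(p,[c[0]+R*np.cos(t),c[1]+R*np.sin(t),z]) for t in a])
print('flange',ring(.07,.028).min(0)[1],[(z,ring(z-.028,.026).min(0)[1]) for z in (.098,.1)])
E
```

```text
{'time_s': 24.15, 'q': [0.0838, 0.5409, 1.4315, -0.0001, 1.1695, -0.1663], 'dq': [-0.0004, 0.0006, 0.0001, -0.002, 0.0009, 0.002], 'joint_efforts': [0.0046, -58.5915, -31.9371, -0.0017, 0.0068, -0.0071], 'eef_pos': [0.6535, 0.1731, 0.1043], 'eef_rot': [-0.0001, 0.6134, 0.7898, -0.0001], 'wrist_force': [0.2583, 0.1222, 0.1081], 'torque': [-0.0344, 0.0204, 0.0206], 'opening': 1.0004}
[41, 41, 40, 40, 41, 39, 44, 53, 58, 57, 57, 66, 75, 77, 77, 77, 77, 68, 57, 56, 56, 56, 56, 57, 57, 56, 56, 57]
flange 233.01479708990266 [(0.098, np.float64(237.5937640788698)), (0.1, np.float64(238.86733762770433))]
```

View pics/w19.png

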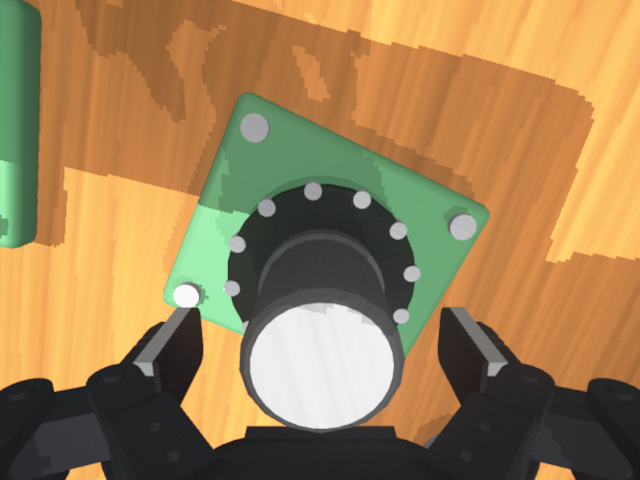

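>>> servo_tool:
  plan:
    - [[0, 0, 0.03, 0, 1], [0, 0, 0.045, 0, 1], [-0.02, -0.03, 0.04, 0, 1], [-0.03, -0.035, 0, 0, 1], [-0.03, -0.035, 0, 0, 1], [0, 0, 0, 0, 1], [0, 0, 0, 0, 1]]

```text
time_s: 24.9
eef_pos: [0.5748, 0.0747, 0.2171]
eef_rot: [0.0, 0.614, 0.789, 0.0]
wrist_force: [0.7, -0.1, 0.5]
opening: 0.999
```

```bash
python3 - <<'E'
from h import *
o=get_obs(); print(o['time_s'],o['eef_pos'],o['wrist_force'])
p=snap('scene','s20.png')
vis=p['img'].copy()
for zc in (.098,):
  for z,R in((zc-.028,.026),(zc+.028,.023),(.07,.028)):
    a=np.linspace(0,6.283,60); pts=np.array([proj(p,[.6537+R*np.cos(t),.1731+R*np.sin(t),z]) for t in a])
    cv2.polylines(vis,[np.int32(pts*8)],True,(0,0,255),1,cv2.LINE_AA,3)
a=np.hstack([p['img'][250:370,280:400],vis[250:370,280:400]])
cv2.imwrite('pics/s20c.png',cv2.resize(a,None,fx=3.3,fy=3.3,interpolation=cv2.INTER_CUBIC))
for th in ['disc_block','bar_block','case']:
    for r in pinpoint(p,th)[:1]: print(th,r['conf'],atz(p,r['centre'],0))
w=snap('wrist','w20.png')
E
```

```text
24.9 [0.57484058 0.07472319 0.21705036] [ 0.66766365 -0.12885732  0.48079156]
disc_block 0.79 [ 7.88114220e-01  3.20123453e-02 -1.11022302e-16]
bar_block 0.56 [0.6205084  0.37195541 0.        ]
case 0.95 [ 0.59090984 -0.34935441  0.        ]
```

View pics/s20c.png

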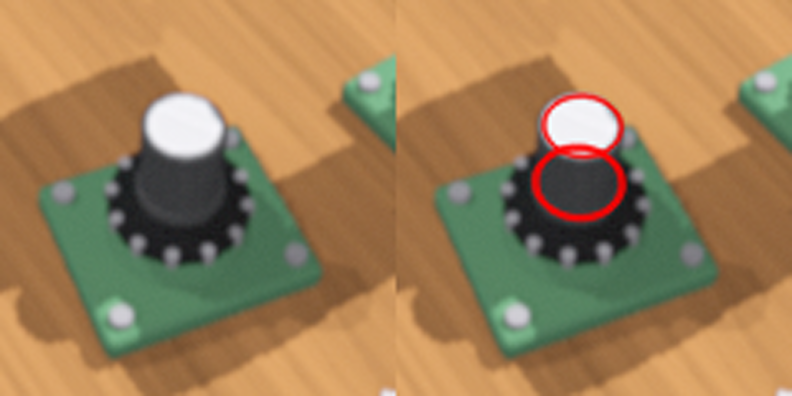

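View pics/w20.png

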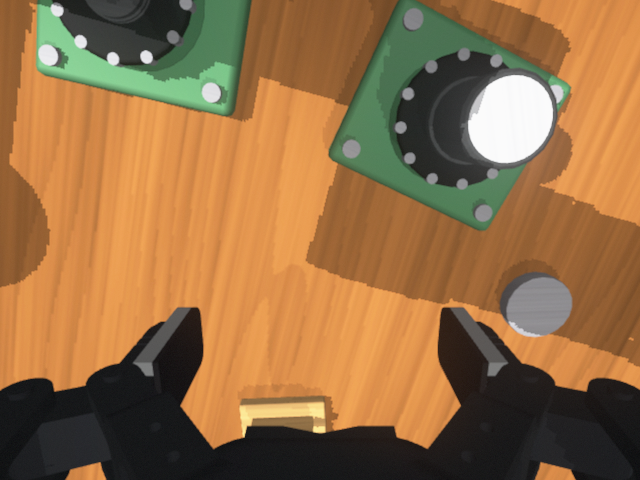

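```bash
python3 - <<'E'
from h import *
from scipy.optimize import least_squares
def blobs(p):
    img=cv2.imread('pics/w20.png'); g=img.min(2)
    m=((g>200)).astype(np.uint8); n,l,s,c=cv2.connectedComponentsWithStats(m)
    i=[k for k in range(1,n) if s[k,4]>3000 and 400<c[k][0]<600 and c[k][1]<200][0]
    cnt=cv2.findContours((l==i).astype(np.uint8),cv2.RETR_EXTERNAL,cv2.CHAIN_APPROX_NONE)[0][0]
    return cv2.fitEllipse(cnt)
p=camera('wrist')
e=blobs(p); print(e)
d=np.array([(463,54),(496,60),(431,66),(408,94),(401,127),(409,158),(432,178),(462,184),(492,173)],float)
X=np.array([atz(p,(v/480,u/640),.0515) for u,v in d])
r=least_squares(lambda c:np.hypot(X[:,0]-c[0],X[:,1]-c[1])-.0438,[.65,.17]); c=r.x; print(c,np.abs(r.fun).max())
u=np.array(e[0])
for z in (.124,.126,.128,.13): print(z,atz(p,(u[1]/480,u[0]/640),z)[:2]-c)
E
```

```text
((511.1078186035156, 119.06348419189453), (76.35139465332031, 92.10787963867188), 34.34860610961914)
[0.65424649 0.17343941] 0.0004054993217556119
0.124 [0.00037352 0.00042483]
0.126 [-0.00050711  0.00015969]
0.128 [-0.00138774 -0.00010545]
0.13 [-0.00226836 -0.00037059]
```

```bash
python3 -c "
from bench import *
print(hand_in()); print(get_obs()['time_s'])"
```

```text
the job is handed in; nothing more can be done
None
the job is handed in; nothing more can be done
```

I stood the anvil on the nose of the farthest green stand, let go, gripped it again and screwed it home. I then let go, moved the arm clear and handed in at about 25 s. `hand_in()` gave no verdict.

- **Standing it up:** the moves only turn about vertical, so I couldn't lean the fingers at 45 degrees. I held the anvil across its diameter, levered it over the end of the cradle rails, pressed it flat on the bench to bring it upright, and gripped it again.
- **Placing:** it rested on the crest, released for at least 0.2 s. The picture put its centre about 40 to 41 mm above the seat.
- **Screwing:** turned backward, it dropped 8 mm at about 1.7 rad. Turned forward about 1.67 rad, it sank another 4.9 mm and met a hard stop at 1.2 N m.

**Last checks:**
- **Height:** the tool sank 12.9 mm from the crest, of the 13 mm expected. That puts the anvil's centre about 28 mm above the seat, against a limit of 29.8 mm. A fit to the last wrist picture gave about 27.5 mm, give or take 1 mm.
- **Position:** that same fit put the anvil within about 0.6 mm of the spindle's axis.
- **Rim:** in the close-up, the rim read up to about 1.5 mm above the flange. I took that as the limit of the picture, because the hard stop and the sinking distance agree with each other.
- **Bystanders:** the networks put the bar block within 2 mm of its first reading. The disc block read about 7 mm off and the case about 12 mm off. The arm never went near the case, so I put that down to network error. The 12 mm is still within the 20 mm limit.
- **Force:** wrist force was close to zero after release.

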